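Close the grinder's hopper, fit its dial knob and hold it down

TASK

Put the small white grinder back together: first set the white lid on the bean hopper and press it down until it snaps home, level all round. Then take the black dial knob, turn it so that its flat matches the flat of the D-shaped shaft, push it fully onto the shaft, and keep pressing it down firmly against the shaft's spring, near the bottom of its travel. Finish while still holding the knob in the fingers and pressed down; leave everything else where it stands.

Things in the scene. Friction and masses are not known exactly. Their poses are not given: they have to be found in the camera images.
- grinder: small white grinder fixed to the worktop, 125 x 245 x 68 mm body (x, y, z); origin at the centre of its underside. Its hopper stands at its +y end, its dial with the shaft at its -y end (a round aluminium boss, 80 mm wide, top 85 mm above the worktop). The espresso machine behind it overhangs the worktop: keep the hand clear of it.
- hopper_rim (a point): centre of the open mouth of the grey hopper, at the height of its flat rim, 118 mm above the worktop, z up. Inside diameter 73 mm, rim flange 88 mm across. Three sprung steel balls 4.5 mm below the rim stand 3 mm into the mouth; the lid must be pushed past them with about 10 to 15 N, then they hold it down.
- lid: loose white lid, 0.09 kg, on the worktop right way up on its plug. Origin at the centre of its underside, z up. Plug 70 mm across, 13 mm tall (tapered to 64 mm at its foot), disc 88 mm across from z = 13 to 18 mm, black round handle 20 mm across from z = 18 to 44 mm. Any yaw will do.
- lid_seat (a point): centre of the underside of the lid's disc, 13 mm above the lid's origin; comes to the hopper's rim height when the lid is home.
- knob: loose black dial knob, 0.07 kg, upright. Origin at the centre of its underside, z up. Skirt 48 mm across, hub up to z = 20 mm, grip fin along x: 44 mm long, 14 mm thick, z = 20 to 50 mm, with a white pointer line on top of its -x half and down its -x end. Underneath, on the axis, a D-shaped bore 17.5 mm deep, 17.6 mm in diameter; its flat is below the pointer, 3.8 mm from the axis towards -x.
- knob_pointer (a point): the -x end of the white pointer on top of the knob: 20 mm from the knob's axis towards its -x, 50 mm above its underside.
- shaft_foot (a point): foot of the upright steel D-shaft, on its axis, on top of the black collar (32 mm wide, 93 mm above the worktop) on which the knob comes to rest. Shaft 16 mm tall, 16 mm in diameter, top 3 mm tapered; its flat faces this frame's -x (white line on the collar), 3 mm from the axis. The knob fits when its axes match these. It turns stiffly (0.06 N m, +-0.7 rad) and can be pressed down.
- stem (a joint): how far the shaft and collar are pressed down, m: 0 up, 0.005 at the bottom stop. The spring pushes back with 4 N at the start and 9 N at the bottom.
- pitcher_3: bystander: small steel milk pitcher, 103 x 73 x 94 mm, origin under its centre; leave alone
- timer: bystander: white kitchen timer, 62 x 68 x 21 mm; leave alone
- ticket_pad: bystander: pad of order tickets, 100 x 76 x 11 mm; leave alone
- basket_0: bystander: steel filter basket, 61 mm across, 22 mm tall; leave alone
- pink_cup: bystander: pink steel cup, 75 mm across, 82 mm tall; leave alone
There are look-alikes about, which are no part of the job. Leave any brown or green look-alike of the knob alone.

How it is judged:
On the way, in this order (a step that is already met when the one before it is completed fails the run):
1. the lid is home on the hopper, level (z of lid_seat in the frame of hopper_rim below 0.002 m and horizontal distance between lid_seat and hopper_rim below 0.004 m and angle between lid's own z axis and vertical below 0.04 rad), for 0.2 s.
2. the knob is fully on the D-shaft with its flat matched (z of knob in the frame of shaft_foot below 0.0025 m and horizontal distance between knob and shaft_foot below 0.003 m and angle between knob's own z axis and vertical below 0.08 rad and x of knob_pointer in the frame of shaft_foot below -0.017 m), for 0.2 s.
At the end, for the whole second after the job is handed in: Lid home on the hopper: within 2 mm of the rim in height, 4 mm of its centre, 0.04 rad of level. Knob on the shaft, flats matched: underside within 2.5 mm of the collar, 3 mm of the axis, 0.08 rad of upright. Fingers on the knob, shaft pressed down more than 3 of its 5 mm (all of step 1 and all of step 2 and value of joint stem above 0.003 m and contact force between the fingers and knob above 1 N); the arm keeps its last pose, push and grip.
It fails at once if a bystander was moved by more than 30 mm (distance of any of pitcher_3, timer, ticket_pad, basket_0, pink_cup from where it was at the start of the episode above 0.03 m).
It also fails if it takes over 67 s, if anything falls off the work surface, if the arm or the gripper's body presses on something with over 40 N, if the wrist force passes 120 N, or if a joint passes its speed limit or range.

ROBOT

A 6-joint arm with a two-finger parallel gripper is mounted at the origin on a cart in front of the work surface, level with it; the furniture and walls round the work are solid. World frame = base frame: x ahead of the robot, y to its left, z up, the work surface at z = 0. Lengths are in m, angles in rad, forces in N, time in s.
With the tool pointing down it reaches from about 0.325 to 0.75 m from the base axis. Payload 7.6 kg.
Tool frame: the origin (TCP) lies between the finger pads; the fingertips stand 14 mm ahead of it and the grasp point (between the pads) lies 5 mm behind it (bot.tip_extent is the distance from the TCP to the fingertips, in m); z points along the fingers, y is the line along which they close (so a half turn about z gives the same grasp; the last joint's range is limited). The gripper opens to 85 mm and grips with 20 to 120 N. Pads are 22 mm wide; open, the fingers measure 114 mm over their backs; the gripper's body (76 mm by 85 mm) begins 54 mm behind the grasp point. The pads swing forward as they close: fully open they stand 13 mm farther back than shut.
Start: joints at [1.103, 0.052, 1.401, -0, 1.689, -0.07], TCP at [0.203, 0.484, 0.245] pointing down, gripper open.
Joint ranges: [-2.9, 2.9], [-0.91, 2.17], [0.12, 2.37], [-1.06, 4.2], [0.26, 2.73], [-2.93, 2.93]. Speed limits (rad/s): [2.57, 2.57, 3.01, 3.14, 3.14, 3.14].

INTERFACE

Orientations are given as a unit quaternion [x, y, z, w].
In Python, from plant import bot, cams, workorder gives the robot as it stands.
- The arm moves only by the tool drive_tool, never from a script. Its argument "deltas" is a list that holds one entry, the list of rows, each a list of 5 numbers: the closure, from -1 (fully open) to 1 (shut), then the shift along the tool's x, y, z each as a share of 0.025 m, from -1 to 1, then the turn about the tool's z as a share of pi/4 rad, from -1 to 1. In form: [[[gripper, x, y, z, yaw], ...]]. A call has 1 to 5 rows; each row shifts and turns the commanded pose from where the row before left it, along the tool's axes as they then stand; what a row does not reach is not made up. A row lasts 1/10 s, in which the tool goes at most 50 mm and 8.59 degrees, less where a joint would pass 70% of its speed; a pose out of reach is approached as far as the arm can. A call with a number of a shift or a turn outside -1 to 1 is refused whole. A call with a gripper value outside its range is refused whole. The fingers move at their own pace and stop on an object; the grip force is fixed at half the most. Time passes only in rows, so rows that do not move let the fingers close. It gives the time, the measured TCP pose, the force, the opening and the grip force at its end, in the units of the state.
- bot.read_state(): the state, without advancing time (a new reading comes with each control period).
- cams.camera(name): name is "side" or "top"; returns a dict with "pixels" (400x640x3 uint8, red, green, blue), "depth" (400x640 float32, m along the optical axis (not along the pixel's ray), 0 where there is no reading), "fx", "fy", "cx", "cy" (pixels), "R" (3x3) and "t" (3): a world point X has camera coordinates R X + t. Camera axes: x right, y down, z forward; pixel columns grow to the right and rows downward; lengths in m; the calibration is good to about 2 mm. A picture is of the moment at which its call begins.
- workorder.job_done(): hands the job in; it is judged then, once.
The state is a dict: "clock": time; "joint_pos": joint angles; "joint_vel": joint speeds; "joint_efforts": joint torques, N m; "ee_pos": TCP position; "eef_rot": TCP orientation; "contact_force": force on the tool from outside, world axes, zero at the start; "moment": the same for the moment, N m; "width": finger opening in m; "grip_force": force on a finger pad.
Only numpy, scipy, OpenCV 4.12 (cv2) and the standard library are available. Lean on these libraries where they do the work, as an engineer would, in place of code of your own. Each camera call takes 0.05 s, during which the arm holds its last target. There are 200 camera calls.

## Working session

There is one attempt and no reset: what is moved stays moved. The work goes in short steps, Python scripts to look and compute and a tool call to move; the robot and the scene stay as the last step left them, time stands still between calls to the robot, and variables do not carry over. Pictures are saved under pics/ and viewed, at most 10 in all, crops included, and the job is handed in when it is done.

Besides the shell and the picture viewer there is one more tool, called after "Request:" as name([rows], argument=value, ...), one row to a line, values as JSON. drive_tool: Moves the arm, as the interface text tells. Its arguments: {"type":"object","properties":{"deltas":{"type":"array","items":{"type":"array","items":{"type":"array","items":{"type":"number","minimum":-1,"maximum":1}}}}},"required":["deltas"]}

```bash
ls; mkdir -p pics
python3 - <<'E'
from plant import bot,cams
import cv2,numpy as np
for n in("side","top"):
    c=cams.camera(n); cv2.imwrite(f"pics/{n}0.png",c["pixels"][:,:,::-1]); np.savez(f"/tmp/{n}0.npz",**c)
    print(n,c["fx"],c["cx"],c["cy"],np.round(c["R"],3).tolist(),c["t"])
s=bot.read_state();print(s)
E
```

```text
pics
side 512.2766135909019 318.6585000679186 193.75250326108662 [[-1.0, -0.007, 0.007], [-0.01, 0.603, -0.798], [0.001, -0.798, -0.603]] [0.56944565 0.08890801 1.80600657]
top 409.68133081657135 323.48984454501266 197.43090875507258 [[-0.117, -0.993, -0.003], [-0.92, 0.11, -0.376], [0.374, -0.041, -0.927]] [0.05755714 0.55235195 1.71249844]
{'clock': 0.1, 'joint_pos': array([ 1.10271624e+00,  5.28050506e-02,  1.40162563e+00, -1.66381796e-05,
        1.68860876e+00, -7.02923018e-02]), 'joint_vel': array([-0.00057686, -0.00231953, -0.00287311,  0.0005443 ,  0.00034164,
        0.00336481]), 'joint_efforts': array([ 1.24087430e-03, -3.82583427e+01, -3.60984170e+01, -6.57110445e-05,
        4.77977112e-03,  4.51049152e-05]), 'ee_pos': array([0.20324002, 0.48379223, 0.24453904]), 'eef_rot': array([ 1.97586054e-01,  9.80285279e-01, -6.99538790e-04, -1.84419515e-04]), 'contact_force': array([-0.63902183,  0.91465114, -0.4915898 ]), 'moment': array([-0.0332099 , -0.02000123, -0.00735927]), 'grip_force': 0.0, 'width': 0.08533039273272482}
```

View pics/side0.png

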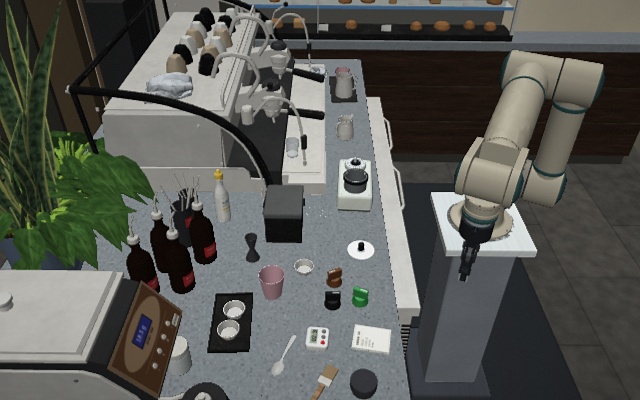

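View pics/top0.png

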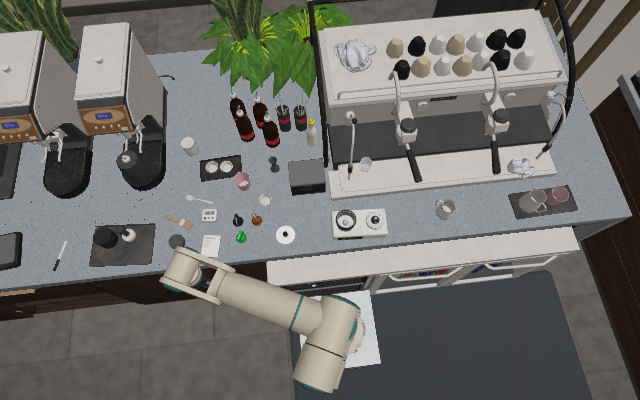

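The side view shows the lid at about (361,249), knobs black (332,298), brown (334,276) and green (360,297), and the grinder at (355,183), with its hopper at (355,182) and its dial behind at (355,163). In the top view, the lid is at (285,235), black knob (238,219), brown (257,219), green (241,237), hopper (346,219) and dial (375,221).

Candidates for the knob: black (332,298), brown (334,276), green (360,297), plus the black disc at (364,383). I choose the black finned one and check it in a close crop.

```bash
cat > h.py <<'E'
import numpy as np,cv2
def ray(c,u,v):
    R=np.array(c["R"]);t=np.array(c["t"]);o=-R.T@t
    d=R.T@np.array([(u-c["cx"])/c["fx"],(v-c["cy"])/c["fy"],1.]);return o,d
def onz(c,u,v,z):
    o,d=ray(c,u,v);return o+d*(z-o[2])/d[2]
def pix(c,X):
    p=np.array(c["R"])@np.array(X)+np.array(c["t"]);return p[0]/p[2]*c["fx"]+c["cx"],p[1]/p[2]*c["fy"]+c["cy"]
def crop(c,u0,v0,w,h,k):
    return cv2.resize(c["pixels"][v0:v0+h,u0:u0+w,::-1],None,fx=k,fy=k,interpolation=cv2.INTER_CUBIC)
def cloud(c):
    v,u=np.mgrid[:400,:640];d=c["depth"]
    P=np.stack([(u-c["cx"])/c["fx"]*d,(v-c["cy"])/c["fy"]*d,d],-1)-np.array(c["t"])
    return P@np.array(c["R"])
E
python3 - <<'E'
import numpy as np,cv2
from h import *
s=dict(np.load('/tmp/side0.npz'));t=dict(np.load('/tmp/top0.npz'))
a=crop(s,315,145,70,65,6);b=crop(s,315,235,66,80,5) ; 
d=crop(t,320,200,75,45,5); e=crop(t,225,203,75,45,5)
I=np.zeros((600,800,3),np.uint8)
I[:390,:420]=a;I[:375,440:440+330]=b[:375]
I[375:600,425:800]=d;I[392:600,0:375]=e[:208]
cv2.imwrite('pics/crop1.png',I)
for n,c in(("s",s),("t",t)):
    P=cloud(c)
    for nm,uv in dict(s=dict(lid=(361,250),bk=(332,300),hop=(355,181),worktop=(380,275)),t=dict(lid=(280,238),bk=(238,219),hop=(346,219),wt=(285,220)))[n].items(): print(n,nm,P[uv[1],uv[0]])
E
```

```text
s lid [0.43328815 0.19546982 0.0287843 ]
s bk [0.52842854 0.40030249 0.02427715]
s hop [0.56812694 1.39133225 1.1555341 ]
s worktop [ 0.37713262  0.27373213 -0.00259212]
t lid [0.41925706 0.20573946 0.01712764]
t bk [0.52737661 0.38778661 0.0302263 ]
t hop [ 0.45451818 -0.09635576  0.07421969]
t wt [0.50683969 0.177224   0.00324532]
```

View pics/crop1.png

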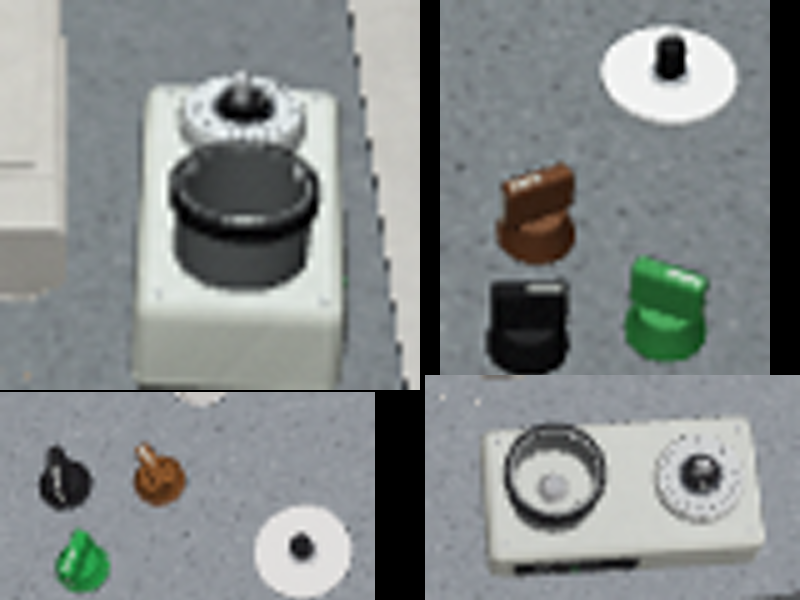

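The crop confirms the black knob: fin nearly along world x, pointer on its -x half. Lid and grinder are unambiguous. Now I fit ellipses and cast the rays.

```bash
cat > m.py <<'E'
import numpy as np,cv2,sys
from h import *
s=dict(np.load('/tmp/side0.npz'));t=dict(np.load('/tmp/top0.npz'))
def blob(c,roi,mask,k=8):
    u,v,w,h=roi;im=cv2.resize(c["pixels"][v:v+h,u:u+w],None,fx=k,fy=k,interpolation=cv2.INTER_CUBIC)
    m=mask(cv2.cvtColor(im,cv2.COLOR_RGB2HSV).astype(int),im.astype(int)).astype(np.uint8)
    cs=cv2.findContours(m,cv2.RETR_EXTERNAL,cv2.CHAIN_APPROX_NONE)[0]
    ct=max(cs,key=cv2.contourArea)[:,0,:].astype(float)
    return np.array([u,v])+(ct+.5)/k-.5
def circ(P):  # algebraic circle fit in xy
    A=np.c_[2*P[:,:2],np.ones(len(P))];x=np.linalg.lstsq(A,(P[:,:2]**2).sum(1),rcond=None)[0]
    return x[:2],np.sqrt(x[2]+x[0]**2+x[1]**2)
if __name__=="__main__":
  W=lambda H,I:I.min(2)>200
  D=lambda H,I:H[...,2]<90
  DD=lambda H,I:H[...,2]<70
  for nm,z,rs,rt,mk in (("lid",.0165,(340,235,42,28),(270,220,32,30),W),("hop",.1165,(340,165,32,32),(332,206,28,26),lambda H,I:H[...,2]<110),("collar",.093,(347,153,18,14),(365,210,20,20),DD),("knob",.0,(320,286,22,28),(230,208,16,22),DD)):
    for n,c,r in(("s",s,rs),("t",t,rt)):
        ct=blob(c,r,mk); P=np.array([onz(c,u,v,z) for u,v in ct])
        cc,rad=circ(P); print(nm,n,"circ",np.round(cc,4),"dia",round(2*rad,4),"x",P[:,0].min().round(4),P[:,0].max().round(4),"y",P[:,1].min().round(4),P[:,1].max().round(4), 'pix',ct.min(0).round(1),ct.max(0).round(1))
E
python3 m.py
```

```text
lid s circ [0.4337 0.1789] dia 0.0865 x 0.3909 0.477 y 0.1344 0.2229 pix [346.9 239.9] [373.7 258.8]
lid t circ [0.4337 0.1815] dia 0.0846 x 0.3915 0.476 y 0.139 0.2244 pix [275.7 225.6] [294.4 243.3]
hop s circ [ 0.4433 -0.0658] dia 0.1255 x 0.3979 0.4861 y -0.1395 0.0089 pix [342.8 168.1] [367.7 192.8]
hop t circ [ 0.4376 -0.0893] dia 0.0924 x 0.3889 0.4861 y -0.1343 -0.0457 pix [335.4 209.2] [355.6 230.6]
collar s circ [ 0.4344 -0.2122] dia 0.0319 x 0.4175 0.4517 y -0.2311 -0.1948 pix [350.7 159.6] [359.8 164.9]
collar t circ [ 0.432  -0.2186] dia 0.0266 x 0.4168 0.4482 y -0.2358 -0.203 pix [371.1 215.9] [378.3 222.7]
knob s circ [0.5276 0.3794] dia 0.0632 x 0.5031 0.5513 y 0.3437 0.4159 pix [323.9 290.9] [340.3 309.8]
knob t circ [0.5333 0.3966] dia 0.0506 x 0.5054 0.5667 y 0.372 0.4187 pix [232.6 213.6] [242.7 225.9]
```

Request:
drive_tool([
  [[-1,0,0,0,-0.168],[-1,0,0,0,-0.168],[-1,0,0,0,-0.168],[-1,0,0,0,0],[-1,-0.71,-0.935,0.2,0]],
])

```text
clock: 0.6
ee_pos: [0.2201, 0.4617, 0.2403]
eef_rot: [0.001, 1.0, 0.0, -0.0]
contact_force: [0.5, -0.3, 0.4]
width: 0.0852
grip_force: 0.0
```

Request:
drive_tool([
  [[-1,-0.71,-0.935,0.4,0],[-1,-0.71,-0.935,0.4,0],[-1,-0.71,-0.935,0.4,0],[-1,-0.71,-0.935,0.4,0],[-1,-0.71,-0.935,0.4,0]],
])

```text
clock: 1.1
ee_pos: [0.3101, 0.3425, 0.1897]
eef_rot: [0.003, 1.0, -0.0, -0.0]
contact_force: [0.2, 1.0, 0.5]
width: 0.0852
grip_force: 0.0
```

Request:
drive_tool([
  [[-1,-0.71,-0.935,0.4,0],[-1,-0.71,-0.935,0.4,0],[-1,-0.71,-0.935,0.4,0],[-1,-0.71,-0.935,0.4,0],[-1,-0.71,-0.935,0.4,0]],
])

```text
clock: 1.6
ee_pos: [0.3986, 0.2254, 0.1398]
eef_rot: [0.003, 1.0, 0.0, -0.0]
contact_force: [1.4, 0.9, 0.3]
width: 0.0856
grip_force: 0.0
```

Request:
drive_tool([
  [[-1,-0.71,-0.935,0.4,0],[-1,-0.71,-0.935,0.4,0],[-1,0,0,0,0],[-1,0,0,0,0]],
])

```text
clock: 2.0
ee_pos: [0.4334, 0.1795, 0.12]
eef_rot: [0.003, 1.0, 0.0, -0.0]
contact_force: [-1.1, -0.2, 0.6]
width: 0.0852
grip_force: 0.0
```

Request:
drive_tool([
  [[-1,0,0,0.86,0],[-1,0,0,0.86,0],[-1,0,0,0.86,0],[-1,0,0,0.86,0],[-1,0,0,0,0]],
])

```text
clock: 2.5
ee_pos: [0.4313, 0.1801, 0.032]
eef_rot: [0.001, 1.0, -0.001, -0.002]
contact_force: [-0.5, -0.2, -0.2]
width: 0.0856
grip_force: 0.0
```

Request:
drive_tool([
  [[1,0,0,0,0],[1,0,0,0,0],[1,0,0,0,0],[1,0,0,0,0],[1,0,0,0,0]],
])

```text
clock: 3.0
ee_pos: [0.4341, 0.1799, 0.0353]
eef_rot: [0.001, 1.0, 0.0, 0.001]
contact_force: [0.2, 0.8, 2.1]
width: 0.0179
grip_force: 58.5
```

Request:
drive_tool([
  [[1,0,0,0,0],[1,0,0,0,0],[1,0,0,0,0],[1,0,0,0,0]],
])

```text
clock: 3.4
ee_pos: [0.4341, 0.1799, 0.0352]
eef_rot: [0.001, 1.0, 0.0, 0.001]
contact_force: [-0.9, 0.4, 6.0]
width: 0.018
grip_force: 58.5
```

Request:
drive_tool([
  [[1,0,0,-1,0],[1,0,0,-1,0],[1,0,0,-1,0],[1,0,0,-1,0],[1,0,0,-1,0]],
])

```text
clock: 3.9
ee_pos: [0.4332, 0.1795, 0.16]
eef_rot: [0.001, 1.0, -0.0, -0.0]
contact_force: [0.9, 0.0, -1.0]
width: 0.0178
grip_force: 58.6
```

Request:
drive_tool([
  [[1,0,0,-1,0],[1,0,0,-0.6,0],[1,0,0,0,0]],
])

```text
clock: 4.2
ee_pos: [0.4344, 0.18, 0.2014]
eef_rot: [0.001, 1.0, 0.001, 0.002]
contact_force: [0.2, 0.0, -1.3]
width: 0.0177
grip_force: 58.6
```

```bash
cat > m2.py <<'E'
from m import *
from plant import cams
from scipy.optimize import least_squares
s=cams.camera("side");t=cams.camera("top");np.savez('/tmp/s1.npz',**s);np.savez('/tmp/t1.npz',**t)
def fit(P,r):
    f=least_squares(lambda p:np.hypot(*(P[:,:2]-p).T)-r,P[:,:2].mean(0),loss='soft_l1',f_scale=.001);return f.x,np.abs(f.fun).mean()
for th in(90,110,130):
  for n,c,r in(("s",s,(340,165,32,32)),("t",t,(332,206,28,26))):
    ct=blob(c,r,lambda H,I:H[...,2]<th)
    for z in (.118,):
        P=np.array([onz(c,u,v,z) for u,v in ct]); mid=(ct[:,1].min()+ct[:,0].ptp()/2*(.55 if n=="s" else .95)) if 0 else None
        w=np.ptp(ct[:,0]);k=ct[:,1]<ct[:,1].min()+w/2*(.6 if n=="s" else .9)
        x,e=fit(P[k],.044);print(th,n,z,x.round(4),e.round(5))
# light boss 80mm wide top 85mm: white ring vs cream body hard; grinder body edges
for n,c,r in(("s",s,(347,153,18,14)),("t",t,(365,210,20,20))):
  for th in(50,70,90):
    ct=blob(c,r,lambda H,I:H[...,2]<th);P=np.array([onz(c,u,v,.093) for u,v in ct]);x,e=fit(P,.016);print("collar",n,th,x.round(4),e.round(5),np.ptp(P,0)[:2].round(4))
for n,c,r in(("s",s,(325,150,60,70)),("t",t,(325,200,70,45))):
    ct=blob(c,r,lambda H,I:(I.min(2)>190));P=np.array([onz(c,u,v,.068) for u,v in ct]).astype(np.float32)
    q=cv2.minAreaRect(P[:,:2]);print("body",n,np.round(q[0],4),np.round(q[1],4),q[2])
I=np.zeros((600,800,3),np.uint8);I[:390,:390]=crop(s,325,145,65,65,6);I[:350,400:800]=crop(t,320,195,80,70,5);cv2.imwrite('pics/c2.png',I[:400])
E
python3 m2.py
```

```text
90 s 0.118 [ 0.4223 -0.1169] 0.00458
90 t 0.118 [ 0.4454 -0.0904] 0.0025
110 s 0.118 [ 0.4218 -0.1177] 0.00467
110 t 0.118 [ 0.4408 -0.0903] 0.00055
130 s 0.118 [ 0.4211 -0.1189] 0.00536
130 t 0.118 [ 0.4419 -0.0905] 0.00048
collar s 50 [ 0.431  -0.2106] 0.00812 [0.0444 0.0655]
collar s 70 [ 0.421  -0.2201] 0.01356 [0.0531 0.0884]
collar s 90 [ 0.4204 -0.2226] 0.01607 [0.0543 0.0956]
collar t 50 [ 0.4403 -0.2232] 0.00355 [0.0284 0.0304]
collar t 70 [ 0.4332 -0.2192] 0.00378 [0.0311 0.0324]
collar t 90 [ 0.4318 -0.2187] 0.00303 [0.0329 0.0342]Traceback (most recent call last):
  File "m2.py", line 20, in <module>
    q=cv2.minAreaRect(P[:,:2]);print("body",n,np.round(q[0],4),np.round(q[1],4),q[2])
cv2.error: OpenCV(4.12.0) /io/opencv/modules/imgproc/src/convhull.cpp:143: error: (-215:Assertion failed) total >= 0 && (depth == CV_32F || depth == CV_32S) in function 'convexHull'
```

```bash
sed -i 's/^s=cams.*$/s=dict(np.load("\/tmp\/side0.npz"));t=dict(np.load("\/tmp\/top0.npz"))/; s/q=cv2.minAreaRect(P\[:,:2\])/q=cv2.minAreaRect(np.ascontiguousarray(P[:,:2]))/' m2.py; python3 m2.py
```

```text
90 s 0.118 [ 0.4424 -0.0889] 0.00295
90 t 0.118 [ 0.4342 -0.089 ] 0.00493
110 s 0.118 [ 0.4413 -0.0925] 0.00132
110 t 0.118 [ 0.441  -0.0903] 0.00053
130 s 0.118 [ 0.438  -0.0959] 0.00616
130 t 0.118 [ 0.4421 -0.0905] 0.00049
collar s 50 [ 0.4347 -0.2123] 0.00295 [0.0325 0.0323]
collar s 70 [ 0.4343 -0.2113] 0.00273 [0.0343 0.0363]
collar s 90 [ 0.4338 -0.2109] 0.003 [0.0353 0.0389]
collar t 50 [ 0.4399 -0.2229] 0.0037 [0.0285 0.0304]
collar t 70 [ 0.4327 -0.2191] 0.00366 [0.0315 0.0328]
collar t 90 [ 0.4317 -0.2185] 0.00292 [0.0335 0.0344]
body s [ 0.4388 -0.1574] [0.2542 0.1178] 86.75257873535156
body t [ 0.4364 -0.1546] [0.2361 0.1187] 86.72598266601562
```

View pics/c2.png

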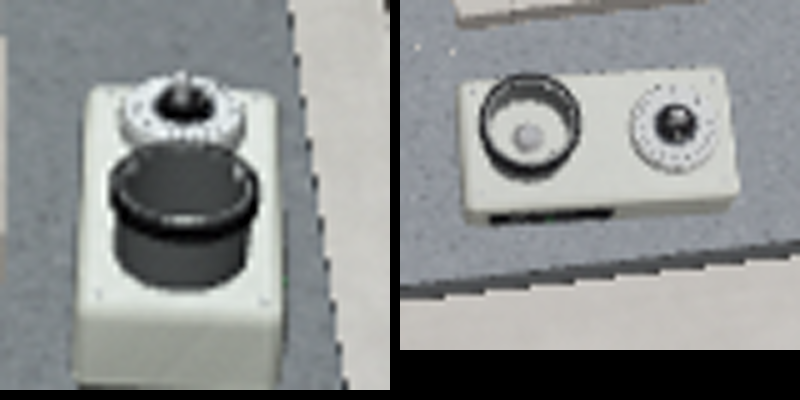

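Both crops show the hopper rim, with its centre near (355,176) in side and (346,219) in top. The dial and shaft are behind it at about (356,162) and (375,220). The body is yawed about -0.057 rad. The hopper rim measures (0.4415, -0.0905) in both views and the shaft about (0.434, -0.215). Now I carry the lid over.

Request:
drive_tool([
  [[1,-0.026,-0.984,0,0],[1,-0.026,-0.984,0,0],[1,-0.026,-0.984,0,0],[1,-0.026,-0.984,0,0],[1,-0.026,-0.984,0,0]],
])

```text
clock: 4.8
ee_pos: [0.4357, 0.0557, 0.1974]
eef_rot: [0.001, 1.0, -0.0, -0.002]
contact_force: [-0.0, 0.0, -1.0]
width: 0.0178
grip_force: 58.7
```

Request:
drive_tool([
  [[1,-0.026,-0.984,0,0],[1,-0.026,-0.984,0,0],[1,-0.026,-0.984,0,0],[1,-0.026,-0.984,0,0],[1,-0.026,-0.984,0,0]],
])

```text
clock: 5.3
ee_pos: [0.4388, -0.0672, 0.1974]
eef_rot: [0.001, 1.0, 0.0, -0.001]
contact_force: [-0.4, 0.5, -1.7]
width: 0.0176
grip_force: 58.7
```

Request:
drive_tool([
  [[1,-0.026,-0.984,0,0],[1,0,0,0.8,0],[1,0,0,0,0],[1,0,0,0,0]],
])

```text
clock: 5.7
ee_pos: [0.4395, -0.0906, 0.1781]
eef_rot: [0.001, 1.0, 0.0, -0.001]
contact_force: [-0.1, -0.6, -0.9]
width: 0.0182
grip_force: 58.9
```

Run:
```python
from h import *
from m import blob,circ
from plant import cams,bot
s=cams.camera("side");t=cams.camera("top");np.savez('/tmp/s2.npz',**s);np.savez('/tmp/t2.npz',**t)
p=bot.read_state()["ee_pos"];print(p)
z=p[2]-.035+.0165
for n,c in(("s",s),("t",t)):
    u,v=pix(c,[.4415,-.0905,z]);r=(int(u)-22,int(v)-18,44,36)
    ct=blob(c,r,lambda H,I:(I.min(2)>170));P=np.array([onz(c,a,b,z) for a,b in ct]);print(n,u,v,circ(P),P.min(0),P.max(0))
I=np.zeros((400,800,3),np.uint8);I[:390,:390]=crop(s,325,135,65,65,6);I[:350,400:800]=crop(t,310,195,80,70,5);cv2.imwrite('pics/c3.png',I)
```

```text
[ 0.4402481  -0.09051913  0.17954109]
s 355.9864173408112 165.3818466977588 (array([ 0.44991972, -0.06012771]), np.float64(0.06135215778125168)) [ 0.39023002 -0.14086199  0.16104109] [0.50536969 0.0119757  0.16104109]
t 346.0324857025537 215.32569787991636 (array([ 0.43601859, -0.16369992]), np.float64(0.04890508250046538)) [ 0.3562478  -0.18512511  0.16104109] [ 0.51823549 -0.13642732  0.16104109]
```

View pics/c3.png

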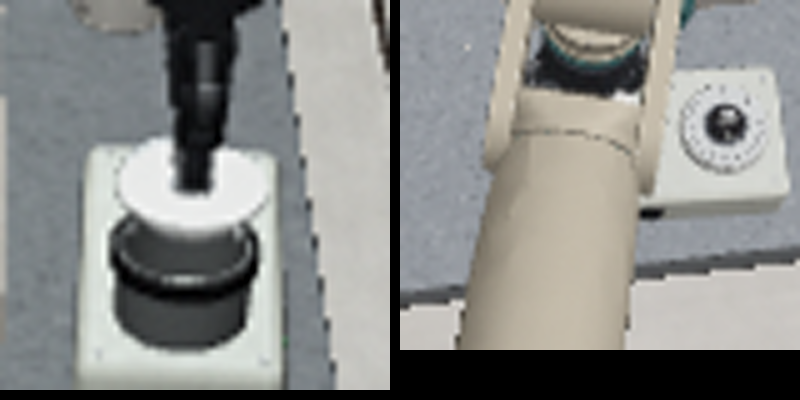

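The lid hangs level above the hopper, with its disc centre near (357,165) in the side view. The hand hides it in the top view. I measure its x offset precisely in the side view.

Run:
```python
from h import *
from m import blob,circ
c=dict(np.load('/tmp/s2.npz'));z=.1795-.035+.0155
k=8;u0,v0=340,156
im=cv2.resize(c["pixels"][v0:v0+22,u0:u0+36],None,fx=k,fy=k,interpolation=cv2.INTER_CUBIC).astype(int)
m=(im.min(2)>205)
for r in range(0,22*k,8):
    x=np.flatnonzero(m[r])
    if len(x):
        a,b=[(q+.5)/k-.5+u0 for q in(x[0],x[-1])];v=v0+(r+.5)/k-.5
        print(round(v,1),round(a,2),round(b,2),onz(c,a,v,z)[:2].round(4),onz(c,b,v,z)[:2].round(4))
print(bytes(0) or pix(c,[.4415,-.0905,.118]))
c0=dict(np.load('/tmp/side0.npz'))
im=cv2.resize(c0["pixels"][165:195,338:374],None,fx=k,fy=k,interpolation=cv2.INTER_CUBIC).astype(int);m=im.max(2)<110
for r in range(24,22*k,16):
    x=np.flatnonzero(m[r]);a,b=[(q+.5)/k-.5+338 for q in(x[0],x[-1])];v=165+(r+.5)/k-.5
    print("rim",round(v,1),onz(c0,a,v,.116)[:2].round(4),onz(c0,b,v,.116)[:2].round(4))
```

```text
158.6 349.56 352.81 [ 0.462 -0.135] [ 0.4504 -0.1352]
159.6 347.81 362.19 [ 0.4684 -0.1284] [ 0.4175 -0.1294]
160.6 340.44 365.94 [ 0.4947 -0.1215] [ 0.4047 -0.1232]
161.6 340.44 369.31 [ 0.4949 -0.1151] [ 0.3932 -0.117 ]
162.6 340.44 369.69 [ 0.4951 -0.1088] [ 0.3923 -0.1107]
163.6 340.31 369.69 [ 0.4957 -0.1024] [ 0.3928 -0.1043]
164.6 340.31 369.56 [ 0.4958 -0.0962] [ 0.3937 -0.098 ]
165.6 340.06 369.69 [ 0.4969 -0.0899] [ 0.3937 -0.0918]
166.6 339.56 369.44 [ 0.4988 -0.0837] [ 0.395  -0.0856]
167.6 339.56 368.56 [ 0.4989 -0.0775] [ 0.3985 -0.0793]
168.6 339.56 367.56 [ 0.4991 -0.0714] [ 0.4024 -0.0731]
169.6 339.56 369.69 [ 0.4992 -0.0653] [ 0.3955 -0.0671]
170.6 339.56 369.69 [ 0.4994 -0.0592] [ 0.3959 -0.061 ]
171.6 339.56 369.69 [ 0.4995 -0.0531] [ 0.3963 -0.055 ]
172.6 339.56 369.56 [ 0.4997 -0.0471] [ 0.3972 -0.049 ]
173.6 339.56 369.69 [ 0.4998 -0.0412] [ 0.3972 -0.043 ]
174.6 339.56 369.69 [ 0.5    -0.0352] [ 0.3976 -0.0371]
175.6 339.56 369.69 [ 0.5001 -0.0293] [ 0.3981 -0.0311]
176.6 339.56 369.69 [ 0.5003 -0.0234] [ 0.3985 -0.0252]
(np.float64(355.3593336656776), np.float64(175.52027871474388))
rim 167.6 [ 0.5031 -0.1423] [ 0.4073 -0.144 ]
rim 169.6 [ 0.5034 -0.1295] [ 0.4103 -0.1312]
rim 171.6 [ 0.5037 -0.1169] [ 0.4053 -0.1186]
rim 173.6 [ 0.5039 -0.1043] [ 0.399  -0.1062]
rim 175.6 [ 0.4848 -0.0923] [ 0.3981 -0.0939]
rim 177.6 [ 0.486  -0.0801] [ 0.3985 -0.0816]
rim 179.6 [ 0.4833 -0.068 ] [ 0.4002 -0.0695]
rim 181.6 [ 0.4828 -0.056 ] [ 0.384  -0.0578]
rim 183.6 [ 0.4837 -0.0442] [ 0.3845 -0.0459]
rim 185.6 [ 0.484  -0.0324] [ 0.3854 -0.0342]
```

Request:
drive_tool([
  [[1,-0.12,0,0.4,0],[1,0,0,0.4,0],[1,0,0,0.2,0],[1,0,0,0,0]],
])

```text
clock: 6.2
ee_pos: [0.4426, -0.0906, 0.153]
eef_rot: [0.001, 1.0, 0.0, -0.001]
contact_force: [0.0, -0.3, -1.2]
width: 0.0176
grip_force: 58.9
```

Request:
drive_tool([
  [[1,0,0,0.08,0],[1,0,0,0.08,0],[1,0,0,0,0]],
])

```text
clock: 6.5
ee_pos: [0.4431, -0.0909, 0.1502]
eef_rot: [0.001, 1.0, 0.0, 0.0]
contact_force: [-0.1, 0.1, -1.8]
width: 0.0185
grip_force: 58.9
```

Request:
drive_tool([
  [[1,0,0,0.06,0],[1,0,0,0.06,0],[1,0,0,0,0]],
])

```text
clock: 6.8
ee_pos: [0.4432, -0.0912, 0.1489]
eef_rot: [0.001, 1.0, -0.0, 0.0]
contact_force: [-7.1, 0.8, 8.9]
width: 0.0181
grip_force: 60.0
```

Request:
drive_tool([
  [[1,0,0,0.06,0],[1,0,0,0.06,0],[1,0,0,0,0]],
])

```text
clock: 7.1
ee_pos: [0.443, -0.0914, 0.148]
eef_rot: [0.001, 1.0, -0.001, 0.0]
contact_force: [-17.3, 1.2, 25.1]
width: 0.0176
grip_force: 61.6
```

Request:
drive_tool([
  [[1,0,0,-0.16,0],[1,0.1,0.02,0,0],[1,0,0,0,0]],
])

```text
clock: 7.4
ee_pos: [0.4408, -0.0907, 0.1484]
eef_rot: [0.001, 1.0, -0.0, 0.001]
contact_force: [1.2, -1.8, 0.4]
width: 0.0184
grip_force: 58.9
```

Request:
drive_tool([
  [[1,0,0,0.06,0],[1,0,0,0.06,0],[1,0,0,0,0]],
])

```text
clock: 7.7
ee_pos: [0.4409, -0.0908, 0.1451]
eef_rot: [0.001, 1.0, -0.0, 0.0]
contact_force: [3.1, -5.9, 1.2]
width: 0.0179
grip_force: 58.9
```

Request:
drive_tool([
  [[1,-0.02,-0.03,0.06,0],[1,0,0,0.06,0],[1,0,0,0,0]],
])

```text
clock: 8.0
ee_pos: [0.4408, -0.091, 0.1414]
eef_rot: [0.001, 1.0, 0.0, -0.001]
contact_force: [2.8, -1.6, -3.2]
width: 0.0181
grip_force: 58.7
```

Request:
drive_tool([
  [[1,0,0,0.06,0],[1,0,0,0.06,0],[1,0,0,0,0]],
])

```text
clock: 8.3
ee_pos: [0.4411, -0.091, 0.1402]
eef_rot: [0.001, 1.0, 0.0, -0.0]
contact_force: [-1.9, -0.4, 8.0]
width: 0.0179
grip_force: 59.9
```

Request:
drive_tool([
  [[1,0,0,0.06,0],[1,0,0,0.04,0],[1,0,0,0,0]],
])

```text
clock: 8.6
ee_pos: [0.4412, -0.091, 0.1401]
eef_rot: [0.001, 1.0, -0.0, 0.0]
contact_force: [-11.8, 2.0, 23.1]
width: 0.0178
grip_force: 61.6
```

Request:
drive_tool([
  [[1,0,0,-0.12,0],[-1,0,0,0,0],[-1,0,0,0,0],[-1,0,0,0,0],[-1,0,0,0,0]],
])

```text
clock: 9.1
ee_pos: [0.441, -0.091, 0.1394]
eef_rot: [0.001, 1.0, 0.0, -0.0]
contact_force: [0.3, 0.4, 0.4]
width: 0.0754
grip_force: 0.0
```

Request:
drive_tool([
  [[-1,0,0,0,0],[-1,0,0,-1,0],[-1,0,0,-1,0],[-1,0,0,-1,0],[-1,0,0.9,0,0]],
])

```text
clock: 9.6
ee_pos: [0.4425, -0.07, 0.2186]
eef_rot: [0.002, 1.0, -0.001, 0.003]
contact_force: [1.1, -0.3, 0.5]
width: 0.0854
grip_force: 0.0
```

Request:
drive_tool([
  [[-1,-0.18,1,0,0],[-1,-0.18,1,0,0],[-1,-0.18,1,0,0],[-1,-0.18,1,0,0],[-1,-0.18,1,0,0]],
])

```text
clock: 10.1
ee_pos: [0.464, 0.0574, 0.2148]
eef_rot: [0.001, 1.0, 0.0, -0.0]
contact_force: [0.5, 0.2, -0.9]
width: 0.0854
grip_force: 0.0
```

Request:
drive_tool([
  [[-1,-0.18,1,0,0],[-1,-0.18,1,0,0],[-1,-0.18,1,0,0],[-1,-0.18,1,0,0],[-1,-0.18,1,0,0]],
])

```text
clock: 10.6
ee_pos: [0.4867, 0.1824, 0.2147]
eef_rot: [0.001, 1.0, 0.0, -0.0]
contact_force: [-0.1, 0.0, -0.0]
width: 0.0853
grip_force: 0.0
```

Run:
```python
from h import *
from m import blob,circ
from plant import cams,bot
s=cams.camera("side");t=cams.camera("top");np.savez('/tmp/s3.npz',**s);np.savez('/tmp/t3.npz',**t)
print(bot.read_state()["ee_pos"])
I=np.zeros((600,800,3),np.uint8);I[:390,:390]=crop(s,325,145,65,65,6);I[:350,400:800]=crop(t,320,195,80,70,5)
s0=dict(np.load('/tmp/side0.npz'));t0=dict(np.load('/tmp/top0.npz'))
I[392:600,:320]=crop(s0,316,286,40,26,8);I[360:600,400:640]=crop(t0,227,205,24,24,10)
cv2.imwrite('pics/c4.png',I)
P=cloud(s)
for n,c in(("s",s),("t",t)):
  ct=blob(c,(338,158,35,32) if n=="s" else (330,203,34,32),lambda H,I:(I.min(2)>205));print(ct.min(0),ct.max(0),pix(c,[.4415,-.0905,.1215]))
# knob fin top: darkness & white line
print("line",[(onz(s0,u,v,.05)) for u,v in [(333.5,292.6),(340,292.2)]])
```

```text
[0.48657284 0.18345965 0.21434847]
[354.3125 159.8125] [369.8125 189.4375] (np.float64(355.409653314889), np.float64(174.70673123634703))
[332.5625 209.3125] [363.4375 233.0625] (np.float64(345.59403911374443), np.float64(218.40005638053893))
line [array([0.52467837, 0.3953027 , 0.05      ]), array([0.50609282, 0.3935352 , 0.05      ])]
```

View pics/c4.png

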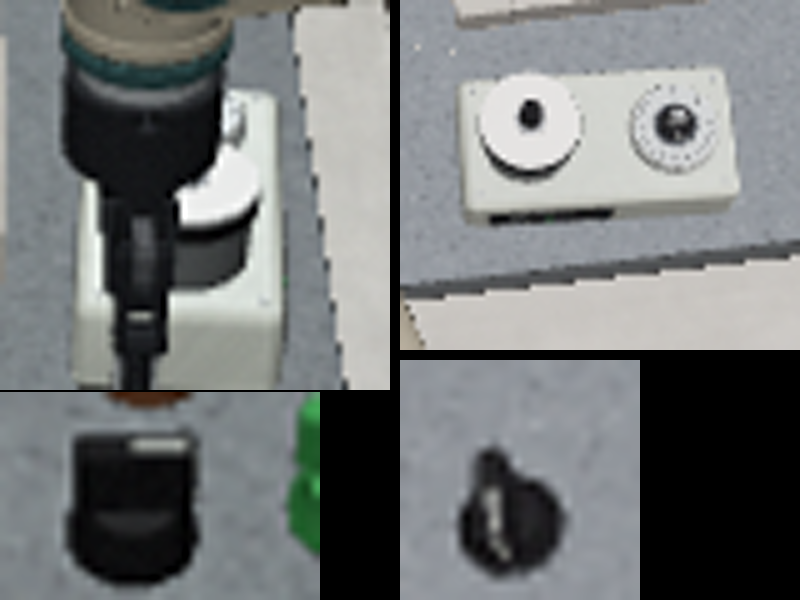

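Top crop: the lid is home, level and concentric on the hopper, disc centre about (346,218), shaft (375,220). Lower crops: the black knob's fin spans side u≈325–340 and is nearly parallel to world x, with its pointer towards -x. I measure the fin's edges and the collar line precisely.

Run:
```python
from h import *
s=dict(np.load('/tmp/side0.npz'));t=dict(np.load('/tmp/top0.npz'));t3=dict(np.load('/tmp/t3.npz'))
g=s["pixels"].astype(float).min(2)
# upper silhouette edge of fin, columns 327..338 : subpixel crossing of half level, going up from the dark
pts=[]
for u in range(326,332):
    col=g[284:300,u];bg=col[:4].mean();dk=g[296,u];h=(bg+dk)/2
    i=np.flatnonzero(col<h)[0];v=284+i-1+(col[i-1]-h)/(col[i-1]-col[i]);pts.append(onz(s,u,v,.05))
pts=np.array(pts);k=np.polyfit(pts[:,0],pts[:,1],1);print("far top edge slope dy/dx",k[0],pts[:,:2].round(4).tolist())
for v in(293,295,297,305,306,307):
    r=g[v,318:348];a=g[v,328:331].mean();h=(90+min(a,30))/2*1.0;h=(g[v,318:321].mean()+a)/2
    i=np.flatnonzero(r<h);i=[i[0],i[-1]]
    L=318+i[0]-1+(r[i[0]-1]-h)/(r[i[0]-1]-r[i[0]]);h2=(g[v,344:347].mean()+a)/2;i=np.flatnonzero(r[:24]<h2)[-1];Rr=318+i+(h2-r[i])/(r[i+1]-r[i])
    print(v,L.round(2),Rr.round(2), [ [onz(s,L,v,z)[0].round(4),onz(s,Rr,v,z)[0].round(4)] for z in(.05,.0)])
print("g side\n",g[288:296,322:344].astype(int))
print("top knob\n",t["pixels"].min(2)[211:228,231:244])
print("top collar\n",t3["pixels"].min(2)[213:226,367:383])
```

```text
far top edge slope dy/dx 1.4385890235495826 [[0.546, 0.39], [0.543, 0.3634], [0.5402, 0.3782], [0.5373, 0.3682], [0.5343, 0.3632], [0.5314, 0.3628]]
293 324.67 340.07 [[np.float64(0.5499), np.float64(0.506)], [np.float64(0.5491), np.float64(0.5032)]]
295 324.65 340.14 [[np.float64(0.5499), np.float64(0.506)], [np.float64(0.5491), np.float64(0.5031)]]
297 324.75 340.24 [[np.float64(0.5497), np.float64(0.5059)], [np.float64(0.5489), np.float64(0.5031)]]
305 323.98 339.89 [[np.float64(0.5519), np.float64(0.5076)], [np.float64(0.5512), np.float64(0.5049)]]
306 324.65 339.58 [[np.float64(0.55), np.float64(0.5086)], [np.float64(0.5492), np.float64(0.5059)]]
307 325.09 339.3 [[np.float64(0.5488), np.float64(0.5095)], [np.float64(0.5479), np.float64(0.5068)]]
g side
 [[126 126 112 105 114 123 129 131 124 124 117 111 102 112 120 110 123 128
  125 119 107 115]
 [125 126 125 124 123 126 127 125 126 127 136 136 124 124 127 124 126 130
  128 124 120 124]
 [126 125 129 133 135 132 128 128 129 133 137 137 131 128 129 130 103  96
  121 125 128 127]
 [128 127 132  94  70  66  65  64  64  64  60  84  
[... 1544 characters left out ...]
 206 208 210 150 211 214 207]
 [179 177 210 210 207 153  60  68  74  83 146 208 211 210 211 210]
 [212 177 209 207 154  61  40 144 182 195  56 146 208 211 211 210]
 [180 209 208 185  79  37  45 104 151 155 101  63 158 210 208 209]
 [209 208 209 185  79  37  69 110 110 109  64  34 156 211 182 182]
 [208 179 208 186  69  34  36  53  44  35  36  55 131 210 210 209]
 [213 207 209 208  93  30  35  36  94  42  41  77 188 209 207 181]
 [215 180 207 209 161  79  43  38 107  86  89  98 208 209 177 208]
 [148 206 178 208 208 155 101  88  88 101 163 184 210 207 178 214]
 [144 182 208 207 208 206 208 186 186 181 209 209 207 181 208 198]
 [120 157 198 178 208 178 209 207 208 210 206 210 182 209 203 190]]
```

Run:
```python
from h import *
s=dict(np.load('/tmp/side0.npz'));t=dict(np.load('/tmp/t3.npz'))
print("side collar\n",s["pixels"].min(2)[154:169,347:365])
print("body pred shaft",pix(s,[.434,-.215,.093]),pix(s,[.434,-.215,.109]),pix(t,[.434,-.215,.093]),pix(t,[.434,-.215,.109]))
for u,v in((375,221),(375,221.6),(375,222),(376,222),(377,222)): print("t",u,v,onz(t,u,v,.093)[:2].round(4))
# boss ring: outline of 80 mm boss via saturation difference to cream body
for n,c,r in(("t",t,(358,205,35,32)),):
    a=c["pixels"][r[1]:r[1]+r[3],r[0]:r[0]+r[2]].astype(int);print((a[...,0]-a[...,2])[::2,:])
```

```text
side collar
 [[130 122 125 125 125 126 126 123 120 123 129 130 127 126 126 125 125 127]
 [126 124 125 126 126 126 125 125 126 128 129 128 126 125 127 128 132 128]
 [125 126 126 124 123 122 123 120 137 125 122 121 122 123 127 127 132 128]
 [126 124 120 119 122 142 123 181 198 116 136 123 122 125 121 121 124 129]
 [125 117 155 212 214 218 188 167 179 136 210 215 193 166 127 117 121 122]
 [163 201 214 228 232 174 108 123 136 107 125 147 179 215 134 159 128 126]
 [210 220 224 229 180  77  42 115 129  79  35  71 170 186 204 177 212 214]
 [223 221 226 182  85  23  47 120 134  72  26  67  83 140 217 214 191 221]
 [191 180 221 135  39  15  36  60  76  43  25  42  11  98 213 223 210 220]
 [178 203 226 151  48   5   9  12  23  18  11   6  29  83 213 221 186 180]
 [210 219 223 216 136  44   9  13   6   1  18  16  26 145 215 220 210 218]
 [217 222 157 216 213 165 166  93  73  74 118 108 194 212 218 221 223 194]
 [172 201 206 220 225 217 184 205 166 202 213 208 186 217 188 228 187 145]
 [153 171 176 203 225 231 184 226 184 223 195 222 181 224 185 164 144 120]
 [133 149 170 156 142 140 122 123  99
[... 2070 characters left out ...]
   4   3   3   3   3   2   2   2   1  -3  -3  -3
   -4  -2   0   1   1   3   2   3   3   3   3  -2 -10 -12 -12 -12 -12]
 [  3   2   3   3   3   3   3   3   3   3   4   4   3   2   2   2   2   2
    3   3   3   4   3   3   3   3   3   3   3  -2 -11 -11 -12 -11 -10]
 [  3   4   4   2   3   3   2   3   3   3   3   3   3   2   3   2   3   4
    3   3   3   3   3   2   2   3   1   1   3   4 -10 -11 -10 -11 -11]
 [  3   4   3   3   4   4   5   4   3   4   4   5   4   5   5   5   5   5
    5   5   5   6   6   7   7   7   7   7   7   3 -11 -10 -10 -10 -10]
 [  8   7   7   7   7   8   7   7   8   6   6   7   7   5   6   6   7   7
    7   5   6   5   6   7   7   6   6   7   1  -9  -9 -10 -10 -10 -11]]
```

Request:
drive_tool([
  [[-1,-0.18,0.92,0,0],[-1,-0.18,0.92,0,0],[-1,-0.18,0.92,0,0],[-1,-0.18,0.92,0,0],[-1,-0.18,0.92,0,0]],
])

```text
clock: 11.2
ee_pos: [0.5096, 0.2963, 0.2147]
eef_rot: [0.001, 1.0, -0.0, -0.0]
contact_force: [0.5, -0.2, 0.9]
width: 0.0856
grip_force: 0.0
```

Request:
drive_tool([
  [[-1,-0.19,0.95,0,0],[-1,-0.19,0.95,0,0],[-1,-0.19,0.95,0,0],[-1,-0.19,0.95,0,0],[-1,0,0,0,0]],
])

```text
clock: 11.7
ee_pos: [0.5285, 0.3926, 0.2138]
eef_rot: [0.0, 1.0, -0.0, -0.001]
contact_force: [-0.4, -1.0, -0.0]
width: 0.0853
grip_force: 0.0
```

Request:
drive_tool([
  [[0,0,0,1,0],[0,0,0,1,0],[0,0,0,1,0],[0,0,0,1,0],[0,0,0,0,0]],
])

```text
clock: 12.2
ee_pos: [0.5271, 0.3887, 0.1103]
eef_rot: [0.001, 1.0, -0.002, -0.003]
contact_force: [-0.2, 0.4, -0.4]
width: 0.0427
grip_force: 0.0
```

Run:
```python
from h import *
from m import blob,circ
from scipy.optimize import least_squares
from plant import cams
s=cams.camera("side");t=cams.camera("top");np.savez('/tmp/s4.npz',**s)
for n,c,r in(("t",t,(360,205,28,28)),("s",s,(338,150,34,22))):
    a=c["pixels"].astype(np.float32);d=cv2.GaussianBlur(a,(3,3),.7)
    u,v,w,h=r;k=8;D=cv2.resize((d[...,0]-d[...,2])[v:v+h,u:u+w],None,fx=k,fy=k,interpolation=cv2.INTER_CUBIC)
    if n=="t":
        m=(D<0).astype(np.uint8);ct=max(cv2.findContours(m,0,1)[0],key=cv2.contourArea)[:,0];P=np.array([onz(c,x,y,.083) for x,y in np.array([u,v])+(ct+.5)/k-.5])
        f=least_squares(lambda p:np.hypot(*(P[:,:2]-p[:2]).T)-p[2],[.434,-.215,.04],loss='soft_l1',f_scale=.001);print(f.x.round(4),np.abs(f.fun).mean())
    else: print((a[...,0]-a[...,2])[150:172,338:372].astype(int))
```

```text
[ 0.4338 -0.2207  0.037 ] 0.0004994260170214596
[[-11 -10  -9 -10 -10 -10 -10 -10 -10 -11 -12 -10  -9 -11  -9  -9 -10 -10
  -10 -10 -11 -10 -11 -13 -10 -11 -10  -9 -10 -10 -10 -10 -10 -11]
 [-10 -11  -9 -11 -11 -10 -10 -10 -10 -10 -10 -10 -10 -10 -10 -11 -11 -11
  -10 -12 -10 -10 -11 -10 -11 -11 -10  -9 -11  -9  -8  -8 -10 -10]
 [-10 -11  -9 -10 -10 -11 -11  -9 -11  -9  -9 -11 -10 -11 -10  -8 -10  -9
  -10 -11 -11  -9 -10 -12 -11  -9 -10 -11 -10 -11  -9  -9 -11 -10]
 [-11 -10 -10 -10 -11 -10 -10 -11  -9  -9 -10  -9  -9  -9 -11 -11 -10  -8
   -9 -11 -11  -9  -9 -10 -10  -9 -10 -10 -10 -10 -11 -10  -9  -9]
 [-12 -10  -9 -10  -9 -10 -10 -10 -11 -11 -10 -10 -10 -11 -10 -10 -10 -10
  -10 -10 -11 -12 -11 -10  -9 -10 -11  -9 -11 -11 -11 -10 -11 -10]
 [-11 -10 -10  -9 -10  -9  -9 -10 -10 -10 -10 -10 -12 -11 -11 -10 -11 -11
  -11 -11 -10 -10 -10 -11 -11  -9 -10 -10 -10 -11 -11 -11 -10  -9]
 [-11 -11 -10 -10 -11 -10 -11 -11 -10 -11 -11 -11 -10 -10 -10 -12 -12  -9
  -11  -9  -9  -9  -9 -10 -10 -11 -10  -9 -10  -9 -10 -10  -9  -9]
 [ -9 -10 -10 -10 -10 -10 -10 -11 -10 -10 -10 -11 -10 -10 -10  -9
[... 1350 characters left out ...]
   7  10  14  20  22  26  25  24  23  23  26  25  23  21  17  15  14
   15  15  15  15  15  14  13  14  14  20  23  25  24  23  24  24]
 [ 15  23  22  25  24  24  25  24  24  25  22  20  17  17  15  14  14  15
   15  15  15  16  13  15  15  14  14  14  16  21  25  25  23  24]
 [ 23  25  24  24  24  24  24  25  23  20  17  16  15  14  16  15  15  16
   16  15  14  15  15  15  14  13  15  13  15  15  20  24  25  25]
 [ 25  24  25  24  24  24  18  17  16  15  14  15  14  15  15  14  15  15
   15  15  15  15  15  15  14  14  14  14  14  13  16  19  23  24]
 [ 23  25  25  22  20  18  15  15  15  15  15  16  15  15  15  15  15  15
   15  15  15  15  15  15  15  15  15  14  15  13  14  15  16  23]]
```

Request:
drive_tool([
  [[0,0,0,1,0],[0,0,0,1,0],[0,0,0,1,0],[0,0,0,0,0],[0,0,0,0,0]],
])

```text
clock: 12.8
ee_pos: [0.5294, 0.3914, 0.042]
eef_rot: [0.001, 1.0, 0.001, 0.001]
contact_force: [1.1, -0.2, 0.8]
width: 0.0424
grip_force: 0.0
```

Request:
drive_tool([
  [[1,0,0,0,0],[1,0,0,0,0],[1,0,0,0,0],[1,0,0,0,0],[1,0,0,0,0]],
])

```text
clock: 13.3
ee_pos: [0.5298, 0.392, 0.0425]
eef_rot: [0.001, 1.0, 0.001, 0.002]
contact_force: [0.3, 0.9, 6.7]
width: 0.0129
grip_force: 59.5
```

Request:
drive_tool([
  [[1,0,0,-0.5,0],[1,0,0,-1,0],[1,0,0,-1,0],[1,0,0,-1,0],[1,0,0,-1,0]],
])

```text
clock: 13.8
ee_pos: [0.5284, 0.3911, 0.1541]
eef_rot: [0.001, 1.0, 0.0, 0.0]
contact_force: [0.3, 0.0, -1.1]
width: 0.0126
grip_force: 58.5
```

Request:
drive_tool([
  [[1,0,0,-1,0],[1,0,0,-1,0],[1,0,0,-1,0],[1,0,0,-1,0],[1,0,0,0,0]],
])

```text
clock: 14.3
ee_pos: [0.5294, 0.3917, 0.2579]
eef_rot: [0.001, 1.0, 0.002, 0.003]
contact_force: [0.2, 0.3, -0.3]
width: 0.0127
grip_force: 58.5
```

Request:
drive_tool([
  [[1,0.15,-0.978,0,0],[1,0.15,-0.978,0,0],[1,0.15,-0.978,0,0],[1,0.15,-0.978,0,0],[1,0.15,-0.978,0,0]],
])

```text
clock: 14.8
ee_pos: [0.5089, 0.2678, 0.251]
eef_rot: [0.001, 1.0, -0.0, -0.001]
contact_force: [0.4, 0.7, 0.5]
width: 0.0129
grip_force: 58.7
```

Request:
drive_tool([
  [[1,0.15,-0.978,0,0],[1,0.15,-0.978,0,0],[1,0.15,-0.978,0,0],[1,0.15,-0.978,0,0],[1,0.15,-0.978,0,0]],
])

```text
clock: 15.3
ee_pos: [0.4898, 0.1457, 0.2511]
eef_rot: [0.001, 1.0, -0.0, -0.001]
contact_force: [-0.0, 0.1, -0.6]
width: 0.013
grip_force: 58.7
```

Request:
drive_tool([
  [[1,0.15,-0.978,0,0],[1,0.15,-0.978,0,0],[1,0.15,-0.978,0,0],[1,0.15,-0.978,0,0],[1,0.15,-0.978,0,0]],
])

```text
clock: 15.8
ee_pos: [0.4708, 0.0236, 0.2512]
eef_rot: [0.001, 1.0, 0.0, -0.001]
contact_force: [-0.5, 0.4, -0.1]
width: 0.0127
grip_force: 58.7
```

Request:
drive_tool([
  [[1,0.15,-0.978,0,0],[1,0.15,-0.978,0,0],[1,0.15,-0.978,0,0],[1,0.15,-0.978,0,0],[1,0.15,-0.978,0,0]],
])

```text
clock: 16.3
ee_pos: [0.4519, -0.0985, 0.2512]
eef_rot: [0.001, 1.0, 0.0, -0.001]
contact_force: [0.3, 0.1, -0.8]
width: 0.0126
grip_force: 58.7
```

Request:
drive_tool([
  [[1,0.15,-0.978,0,0],[1,0.15,-0.978,0,0],[1,0.15,-0.978,0,0],[1,0.15,-0.978,0,0],[1,0.15,-0.978,0,0]],
])

```text
clock: 16.8
ee_pos: [0.4329, -0.2206, 0.2512]
eef_rot: [0.001, 1.0, 0.0, -0.001]
contact_force: [1.1, 0.6, -0.0]
width: 0.0124
grip_force: 58.7
```

Request:
drive_tool([
  [[1,0,0,0,0],[1,0,0,0,0.07],[1,0,0,0,0],[1,0,0,0,0]],
])

```text
clock: 17.2
ee_pos: [0.4336, -0.2193, 0.2518]
eef_rot: [0.027, 1.0, 0.0, -0.0]
contact_force: [0.3, 0.6, -0.9]
width: 0.0125
grip_force: 58.8
```

Run:
```python
from h import *
from plant import cams,bot
s=cams.camera("side");t=cams.camera("top");np.savez('/tmp/s5.npz',**s);np.savez('/tmp/t5.npz',**t)
x=bot.read_state();print(x["ee_pos"],x["joint_pos"])
I=np.zeros((480,800,3),np.uint8);I[:480,:420]=crop(s,320,110,70,80,6);I[:350,425:800]=crop(t,325,190,75,70,5);cv2.imwrite('pics/c5.png',I)
print(pix(s,[x["ee_pos"][0],x["ee_pos"][1],x["ee_pos"][2]-.042]),pix(s,x["ee_pos"]))
```

```text
[ 0.43368614 -0.21937578  0.25208268] [-5.44411180e-01 -6.01061848e-02  1.49932730e+00  1.93880371e-04
  1.70266319e+00 -2.05989251e+00]
(np.float64(357.0272087441099), np.float64(134.26157838164502)) (np.float64(357.64618195102764), np.float64(124.0564473219232))
```

View pics/c5.png

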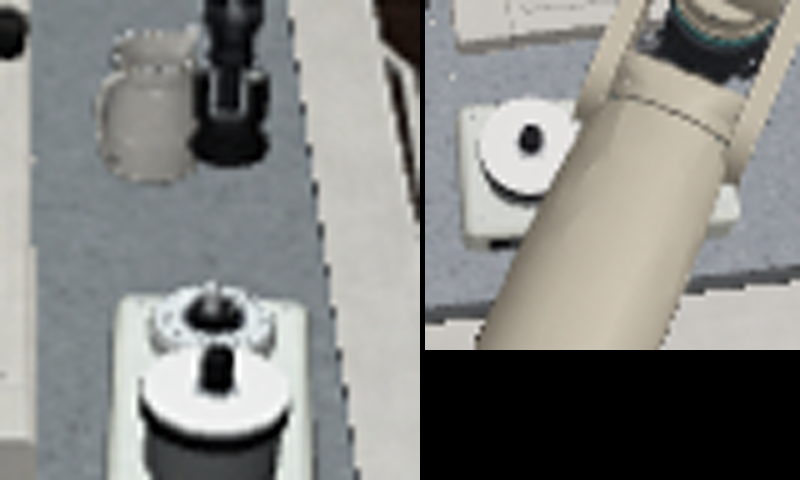

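Request:
drive_tool([
  [[1,-0.09,0,0.9,0],[1,0,0,0.9,0],[1,0,0,0.9,0],[1,0,0,0.9,0],[1,0,0,0,0]],
])

```text
clock: 17.8
ee_pos: [0.4345, -0.2188, 0.159]
eef_rot: [0.028, 1.0, 0.002, -0.003]
contact_force: [0.8, 0.4, -1.5]
width: 0.0128
grip_force: 58.7
```

Request:
drive_tool([
  [[1,0,0,0.12,0],[1,0,0,0.12,0],[1,0,0,0,0]],
])

```text
clock: 18.1
ee_pos: [0.4362, -0.2202, 0.1571]
eef_rot: [0.028, 1.0, -0.0, 0.001]
contact_force: [-0.5, 0.0, -0.5]
width: 0.0127
grip_force: 58.7
```

Run:
```python
from h import *
from plant import cams,bot
s=cams.camera("side");x=bot.read_state();print(x["ee_pos"],x["contact_force"],x["moment"])
cv2.imwrite('pics/c6.png',crop(s,325,125,60,55,10))
```

```text
[ 0.43620166 -0.22016648  0.15709212] [-0.49832533 -0.40393799 -0.60177914] [ 0.08285009 -0.01453298  0.00912393]
```

View pics/c6.png

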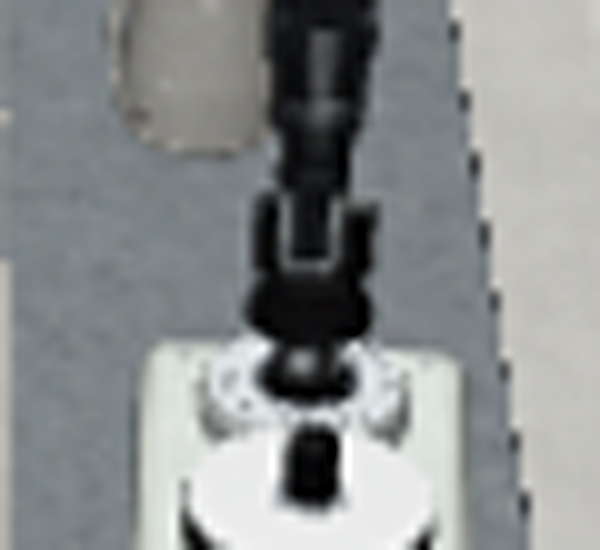

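The knob hangs straight over the collar: skirt centre at crop x 310, collar at 308. I lower it with force checks.

Request:
drive_tool([
  [[1,0,0,0.12,0],[1,0,0,0.12,0],[1,0,0,0,0]],
])

```text
clock: 18.45
ee_pos: [0.4357, -0.2199, 0.1498]
eef_rot: [0.028, 1.0, 0.0, -0.0]
contact_force: [0.9, -0.4, -0.1]
width: 0.0125
grip_force: 58.7
```

Request:
drive_tool([
  [[1,0,0,0.08,0],[1,0,0,0,0]],
])

```text
clock: 18.65
ee_pos: [0.4359, -0.2203, 0.1481]
eef_rot: [0.029, 1.0, -0.0, 0.0]
contact_force: [0.2, -1.5, -1.5]
width: 0.013
grip_force: 58.7
```

```bash
cat > st.py <<'E'
from plant import bot
x=bot.read_state();print(x["ee_pos"].round(4),x["contact_force"].round(1),x["moment"].round(2))
E
python3 st.py
```

```text
[ 0.4359 -0.2203  0.1481] [ 0.2 -1.5 -1.5] [-0.28 -0.05 -0.02]
```

Request:
drive_tool([
  [[1,0,-0.03,0.08,0],[1,0,0,0,0]],
])

```text
clock: 18.85
ee_pos: [0.4357, -0.2207, 0.1459]
eef_rot: [0.029, 1.0, 0.0, -0.0]
contact_force: [-0.5, -0.9, -1.4]
width: 0.0126
grip_force: 58.7
```

Request:
drive_tool([
  [[1,0,0,0.1,0],[1,0,0,0,0]],
])

```text
clock: 19.05
ee_pos: [0.4357, -0.2207, 0.1434]
eef_rot: [0.028, 1.0, 0.0, -0.0]
contact_force: [-0.8, -0.3, -0.9]
width: 0.013
grip_force: 58.7
```

```bash
python3 st.py
```

```text
[ 0.4357 -0.2207  0.1434] [-0.8 -0.3 -0.9] [-0.14 -0.02  0.02]
```

Request:
drive_tool([
  [[1,0,0,0.1,0],[1,0,0,0.1,0],[1,0,0,0,0]],
])

```text
clock: 19.35
ee_pos: [0.4357, -0.2207, 0.1383]
eef_rot: [0.028, 1.0, 0.0, -0.0]
contact_force: [-0.4, -0.4, -0.6]
width: 0.0127
grip_force: 58.7
```

Request:
drive_tool([
  [[1,0,0,0.1,0],[1,0,0,0,0],[1,0,0,0,0]],
])

```text
clock: 19.65
ee_pos: [0.4358, -0.2207, 0.1362]
eef_rot: [0.028, 1.0, 0.0, -0.0]
contact_force: [0.1, -0.2, -1.1]
width: 0.0128
grip_force: 58.7
```

```bash
python3 st.py
```

```text
[ 0.4358 -0.2207  0.1362] [ 0.1 -0.2 -1.1] [-0.03 -0.02  0.03]
```

Request:
drive_tool([
  [[1,0,0,0.06,0],[1,0,0,0,0],[1,0,0,0,0]],
])

```text
clock: 19.95
ee_pos: [0.436, -0.2208, 0.1353]
eef_rot: [0.028, 1.0, -0.0, 0.0]
contact_force: [-1.1, 0.1, 2.3]
width: 0.0128
grip_force: 59.2
```

Request:
drive_tool([
  [[1,0,0,0.06,0],[1,0,0,0,0],[1,0,0,0,0]],
])

```text
clock: 20.25
ee_pos: [0.436, -0.2208, 0.1336]
eef_rot: [0.028, 1.0, -0.0, 0.0]
contact_force: [-0.6, 1.4, 3.6]
width: 0.0129
grip_force: 59.3
```

Request:
drive_tool([
  [[1,0,0,0.06,0],[1,0,0,0,0],[1,0,0,0,0]],
])

```text
clock: 20.55
ee_pos: [0.436, -0.2208, 0.1321]
eef_rot: [0.028, 1.0, -0.0, 0.0]
contact_force: [-0.8, -0.0, 5.1]
width: 0.0125
grip_force: 59.5
```

Request:
drive_tool([
  [[1,0,0,0.05,0],[1,0,0,0,0],[1,0,0,0,0]],
])

```text
clock: 20.85
ee_pos: [0.436, -0.2208, 0.1311]
eef_rot: [0.028, 1.0, -0.0, 0.0]
contact_force: [-1.2, 0.7, 6.6]
width: 0.013
grip_force: 59.7
```

Request:
drive_tool([
  [[1,0,0,0.03,0],[1,0,0,0,0],[1,0,0,0,0]],
])

```text
clock: 21.15
ee_pos: [0.436, -0.2208, 0.1304]
eef_rot: [0.028, 1.0, -0.0, 0.0]
contact_force: [-1.4, 1.3, 7.6]
width: 0.0128
grip_force: 59.9
```

```bash
python3 - <<'E'
from h import *
from plant import cams
s=cams.camera("side");t=cams.camera("top")
I=np.zeros((480,800,3),np.uint8);I[:480,:420]=crop(s,320,130,70,80,6);I[:350,425:800]=crop(t,325,190,75,70,5);cv2.imwrite('pics/c7.png',I)
E
python3 st.py
```

```text
[ 0.4361 -0.2208  0.1304] [-1.1  1.3  7.4] [ 0.25  0.38 -0.  ]
```

View pics/c7.png

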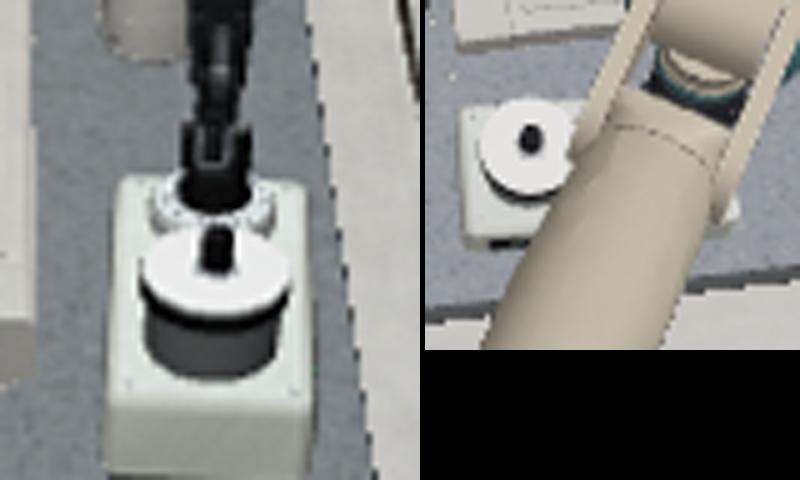

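The knob sits down on the collar inside the dial, near (355,161), still held in the fingers. The lid is level and centred on the hopper, near (356,174). I hand the job in.

```bash
python3 -c "
from plant import workorder
print(workorder.job_done())"
```

```text
the job is handed in; nothing more can be done
None
```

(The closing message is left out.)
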